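Open the torch for a battery change

TASK

Take the black torch by its orange tail cap, lift its loop up and off the hook, and lower the torch head-down fully into the hexagonal well of the bench stand, which keeps it from turning. Then unscrew the tight cap anticlockwise until its thread lets go, and finish while still holding the cap level in the gripper, clear of the torch and about two centimetres straight above its open end, with the torch left standing home in the stand and the spare cells and the tape roll left where they lie.

Things in the scene. Friction and masses are not known exactly. Their poses are not given: they have to be found in the camera images.
- hanger: Grey perforated steel hanger fixed to the bench: foot 120x130 mm, upright back 130 mm wide and 236 mm high. Origin: centre of the foot on the bench. x points to the back plate (its face is at x = +48 mm), z up; the hook points to -x.
- hook (a point): Point on the axis of the steel hook (round bar of 6 mm, level, 210 mm above the bench), about where the loop hangs. Its axes are the hanger's. From above, the open fingers can pass on both sides of the bar (along the hanger's y).
- hook_tip (a point): Upturned tip of the hook: 23 mm further out (-x of the hanger) than point hook, its top 12 mm above the bar's axis. Raise the loop 10 to 20 mm, then draw it out along -x by 45 mm or more.
- torch: Black metal torch without its cap, 121 mm long, about 0.25 kg, hung head-down. Origin: centre of the lens end (lowest point); z runs up to the tail. Head: round bezel to z 6 mm, then hexagon 46 mm across flats to z 30 (flats face x and every 60 deg). Barrel 35 mm across, shoulder at z 108, threaded neck 34 mm across to z 121.
- torch_mouth (a point): Centre of the neck's open end, the top of the torch without cap (z = 121 mm of the torch). A sprung battery contact stands 1.6 mm out of it and rises to 5 mm when the cap is off; it pushes the cap up with about 25 N.
- cap: Orange tail cap, 43 mm across, 22 mm high, 45 g, a steel loop on top. Origin: centre of its lower rim; z up. Screwed on it covers the neck, its origin 108.6 mm above the torch's and x axes alike. It comes free after about 65 deg anticlockwise (seen from above; turn 80 deg) and rises 2.5 mm on the way; a stop bars it at about 100 deg. Three pins inside, near the rim, ride under the threads.
- cap_grip (a point): On the cap's axis, 12 mm above its rim and 10 mm below its top: the height at which to pinch it, across the cap's y axis so that the fingers straddle the hook. The fingertips may pass below the rim (the torch is narrower there).
- cap_loop (a point): Inside top of the cap's loop, 52.5 mm above the cap's rim: it rests on the hook. The loop is a 4 mm wire standing in the cap's y-z plane, opening 22 mm wide along y and 30 mm high; the hook passes through along x.
- stand: Bench stand fixed to the bench: steel plate 116x116 mm with a black hexagonal collar, top 32 mm above the bench. The hexagonal well is 48.6 mm across flats, its flats facing the stand's x axis and every 60 deg, 24 mm deep with a 6 mm lead-in at 45 deg. Origin: centre of the plate on the bench, z up.
- stand_floor (a point): Centre of the well's floor, 8 mm above the bench: where the torch's lens end rests. Axes of the stand. Seated, the torch can still turn about 6 deg either way, and nothing holds it down but its weight: pull up before the thread is free and it comes along.
- cell_a: Green spare AA cell lying on the bench, 14 x 51 mm. Origin: middle of its underside. Leave it alone.
- cell_b: Red spare AA cell lying on the bench, 14 x 51 mm. Origin: middle of its underside. Leave it alone.
- elec_tape: Roll of black electrical tape lying flat, 62 mm across, 19 mm high. Origin: centre of its underside. Leave it alone.
There are look-alikes about, which are no part of the job. Of the things shaped like the stand, the steel one is meant.

How it is judged:
On the way, in this order (a step that is already met when the one before it is completed fails the run):
1. the torch, with its cap still screwed on, is off the hook and held in the air by the gripper (horizontal distance between cap_loop and hook above 0.045 m and contact force between each of cap, torch and hanger below 0.05 N and height (world z) of torch above 0.04 m and contact force between the fingers and cap above 0.5 N and distance between torch_mouth and cap_grip below 0.004 m), for 0.1 s.
2. the torch stands upright and fully home in the well of the stand, its cap still screwed on (horizontal distance between torch and stand_floor below 0.005 m and z of torch in the frame of stand_floor below 0.004 m and angle between torch's own z axis and vertical below 0.08 rad and distance between torch_mouth and cap_grip below 0.004 m), for 0.2 s.
At the end, for the whole second after the job is handed in: Gripper holds the cap at rest, its rim 5 to 45 mm above the torch's open end, within 15 mm of its axis, tilted under 11 deg, touching neither torch nor stand; the torch untouched, at rest in the well (within 4 mm of the floor, 5 mm of centre, tilt under 4.5 deg); cells and tape moved under 20 mm (z of cap in the frame of torch_mouth between 0.005 and 0.045 m and horizontal distance between cap and torch_mouth below 0.015 m and angle between cap's own z axis and vertical below 0.2 rad and contact force between the fingers and cap above 0.5 N and contact force between each of cap, the fingers and torch below 0.05 N and contact force between cap and stand below 0.05 N and linear speed of each of cap, torch below 0.03 m/s and horizontal distance between torch and stand_floor below 0.005 m and z of torch in the frame of stand_floor below 0.004 m and angle between torch's own z axis and vertical below 0.08 rad); the arm keeps its last pose, push and grip.
It fails at once if the torch is dropped or tipped over (leans more than 40 degrees) (angle between torch's own z axis and vertical above 0.7 rad).
It fails at once if a spare cell or the tape roll is shifted by more than 2 cm (distance of any of cell_a, cell_b, elec_tape from where it was at the start of the episode above 0.02 m).
It also fails if it takes over 50 s, if anything falls off the work surface, if the arm or the gripper's body presses on something with over 40 N, if the wrist force passes 120 N, or if a joint passes its speed limit or range.

ROBOT

A 7-joint arm with a two-finger parallel gripper is mounted at the origin on a cart in front of the work surface, level with it; the furniture and walls round the work are solid. World frame = base frame: x ahead of the robot, y to its left, z up, the work surface at z = 0. Lengths are in m, angles in rad, forces in N, time in s.
With the tool pointing down it reaches from about 0.4 to 0.875 m from the base axis. Payload 19.3 kg.
Tool frame: the origin (TCP) lies at the very end of the fingers, on their centre line; the grasp point (between the pads) lies 19 mm behind it; z points along the fingers, y is the line along which they close (so a half turn about z gives the same grasp; the last joint's range is limited). The gripper opens to 85 mm and grips with 20 to 120 N. Pads are 22 mm wide; open, the fingers measure 114 mm over their backs; the gripper's body (76 mm by 85 mm) begins 54 mm behind the grasp point. The pads swing forward as they close: fully open they stand 13 mm farther back than shut.
Start: joints at [-1.221, 0.521, -0.036, 1.599, 0.021, 1.021, -0.113], TCP at [0.255, 0.571, 0.231] pointing down, gripper open.
Joint ranges: [-2.91, 2.91], [-0.3, 2.13], [-1.5, 1.42], [0.17, 2.43], [-1.26, 4.41], [0.16, 1.93], [-2.52, 2.52]. Speed limits (rad/s): [1.89, 1.89, 2.39, 2.39, 3.01, 3.01, 3.01].

INTERFACE

Orientations are given as [roll, pitch, yaw] about the fixed x, y, z axes, in that order (R = Rz(yaw) Ry(pitch) Rx(roll)).
In Python, from workcell import bot gives the robot as it stands.
- The arm moves only by the shell command python3 -m crank 'ROWS' [FORCE]. ROWS is a JSON object of lists of equal length, an entry for each row: "travel": the shift along the world's x, y, z in cm, a list of three; "turn": the turn, a rotation vector about the world's x, y, z in degrees, a list of three; "gripper": the closure, from 0 (fully open) to 1 (shut). A call has exactly 5 rows; each row is the pose to reach, as a shift and turn from the pose commanded when the call began; what a row does not reach only later rows make up. A row lasts 1/10 s, in which the tool goes at most 50 mm and 8.59 degrees, less where a joint would pass 70% of its speed; a pose out of reach is approached as far as the arm can. A call with a gripper value outside its range is refused whole. The fingers move at their own pace and stop on an object; FORCE is the grip in N (left out, the last holds). Time passes only in rows, so rows that repeat a pose let the fingers close, or fill a call up. It gives the time, the measured TCP pose, the force, the opening and the grip force at its end, in the units of the state.
- bot.observe(): the state, without advancing time (a new reading comes with each control period).
- bot.grab_frame(name): name is "scene" or "side" or "wrist"; returns a dict with "pixels" (480x640x3 uint8, red, green, blue), "fx", "fy", "cx", "cy" (pixels), "extrinsics" (4x4, takes a point from world to camera coordinates). Camera axes: x right, y down, z forward; pixel columns grow to the right and rows downward; lengths in m; the calibration is good to about 2 mm. A picture is of the moment at which its call begins. There is no depth.
- bot.job_done(): hands the job in; it is judged then, once.
The state is a dict: "clock": time; "qpos": joint angles; "qd": joint speeds; "joint_efforts": joint torques, N m; "position": TCP position; "tool_rot": TCP orientation; "force": force on the tool from outside, world axes, zero at the start; "moment": the same for the moment, N m; "grip_width": finger opening in m; "finger_force": force on a finger pad.
Only numpy, scipy, OpenCV 4.12 (cv2) and the standard library are available. Lean on these libraries where they do the work, as an engineer would, in place of code of your own. Each camera call takes 0.05 s, during which the arm holds its last target. There are 200 camera calls.

## Working session

There is one attempt and no reset: what is moved stays moved. The work goes in short steps, Python scripts to look and compute and a shell command to move; the robot and the scene stay as the last step left them, time stands still between calls to the robot, and variables do not carry over. Pictures are saved under pics/ and viewed, at most 13 in all, crops included, and the job is handed in when it is done.

```bash
mkdir -p pics; cat > h.py <<'E'
import numpy as np, cv2
from workcell import bot
from scipy.spatial.transform import Rotation as R
def snap(n,f):
    g=bot.grab_frame(n); cv2.imwrite('pics/'+f+'.png',g['pixels'][:,:,::-1]); np.savez('pics/'+f+'.npz',**{k:np.array(g[k]) for k in g}); return g
def cal(f):
    g=np.load('pics/'+f+'.npz'); return np.array([[g['fx'],0,g['cx']],[0,g['fy'],g['cy']],[0,0,1.]]).astype(float), g['extrinsics']
def ray(f,u,v):
    K,E=cal(f); d=E[:3,:3].T@np.linalg.solve(K,[u,v,1.]); return -E[:3,:3].T@E[:3,3], d/np.linalg.norm(d)
def tri(*obs):
    A=np.zeros((3,3));b=np.zeros(3);rs=[ray(*o) for o in obs]
    for c,d in rs: P=np.eye(3)-np.outer(d,d);A+=P;b+=P@c
    p=np.linalg.solve(A,b); return p,[float(np.linalg.norm((np.eye(3)-np.outer(d,d))@(p-c))*1000) for c,d in rs]
def onz(f,u,v,z):
    c,d=ray(f,u,v); return c+d*(z-c[2])/d[2]
def px(f,p):
    K,E=cal(f); q=K@(E[:3,:3]@np.asarray(p)+E[:3,3]); return q[:2]/q[2]
def crop(f,o,x0,y0,x1,y1,s):
    im=cv2.imread('pics/'+f+'.png')[y0:y1,x0:x1]; cv2.imwrite('pics/'+o+'.png',cv2.resize(im,None,fx=s,fy=s,interpolation=cv2.INTER_CUBIC))
E
python3 - <<'E'
from h import *
for n in('scene','side','wrist'): snap(n,n+'0')
a=cv2.imread('pics/scene0.png');b=cv2.imread('pics/side0.png')
s=bot.observe(); print({k:np.round(v,3) for k,v in s.items()})
for n in('scene0','side0','wrist0'): print(n,ray(n,320,240))
E
```

```text
{'clock': np.float64(0.15), 'qpos': array([-1.221,  0.522, -0.036,  1.6  ,  0.021,  1.021, -0.113]), 'qd': array([ 0.   , -0.002, -0.001, -0.001, -0.002,  0.001,  0.001]), 'joint_efforts': array([ 2.0000e-03, -9.2739e+01,  1.9810e+00, -3.7005e+01,  1.8000e-02,
        6.0000e-03, -0.0000e+00]), 'position': array([0.255, 0.57 , 0.231]), 'tool_rot': array([-3.141,  0.   ,  2.722]), 'force': array([-0.102,  0.018, -0.767]), 'moment': array([ 0.022, -0.033,  0.027]), 'finger_force': np.float64(0.0), 'grip_width': np.float64(0.086)}
scene0 (array([-0.24244644, -0.63221253,  0.83246866]), array([ 0.56574263,  0.63620951, -0.5245691 ]))
side0 (array([0.24209376, 1.21981798, 0.66244377]), array([ 0.22688043, -0.87625254, -0.42509617]))
wrist0 (array([0.18978569, 0.59964705, 0.37323854]), array([ 0.24618791, -0.09789044, -0.96426603]))
```

View pics/scene0.png

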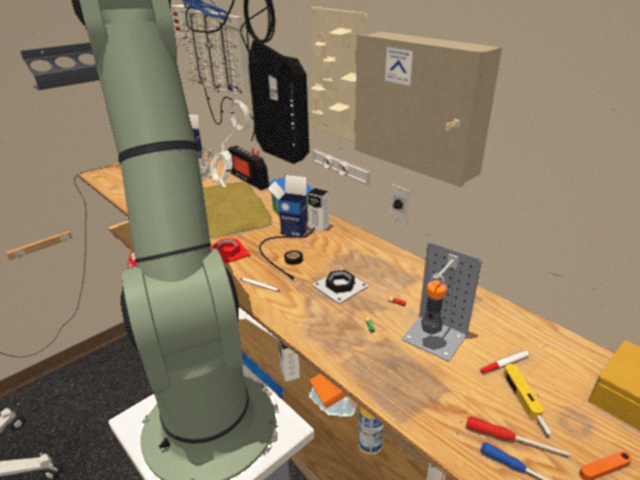

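View pics/side0.png

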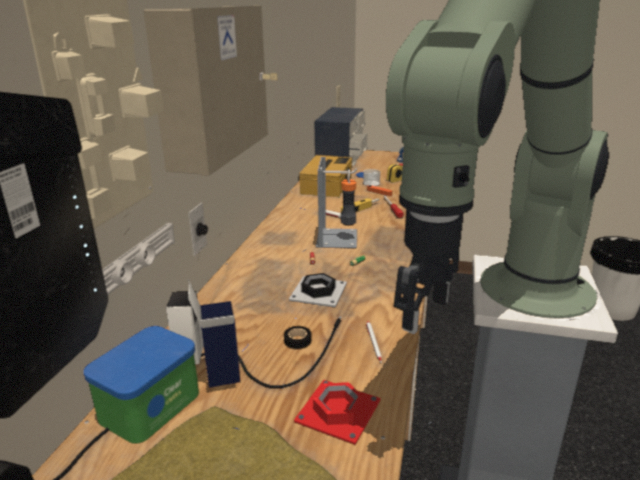

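The scene view shows the steel stand with black collar at (341,281), and the side view shows it at (319,287). The look-alike is the red stand at scene (230,248), side (338,405). The steel one is the one described. The torch with the orange cap hangs on the grey hanger at scene (436,290), side (348,190). I'll confirm both in one enlarged montage.

```bash
python3 - <<'E'
from h import *
a=cv2.imread('pics/scene0.png');b=cv2.imread('pics/side0.png')
r=lambda im,x,y,w,h:cv2.resize(im[y:y+h,x:x+w],(400,300),interpolation=cv2.INTER_CUBIC)
# scale 2.5 (hanger scene:160x120), 5 (80x60) for others
t=np.vstack([np.hstack([r(a,395,240,160,120),r(a,301,256,80,60)]),np.hstack([r(b,290,150,136,102),r(b,280,258,80,60)])])
cv2.imwrite('pics/m1.png',t)
E
```

```text
(no output)
```

View pics/m1.png

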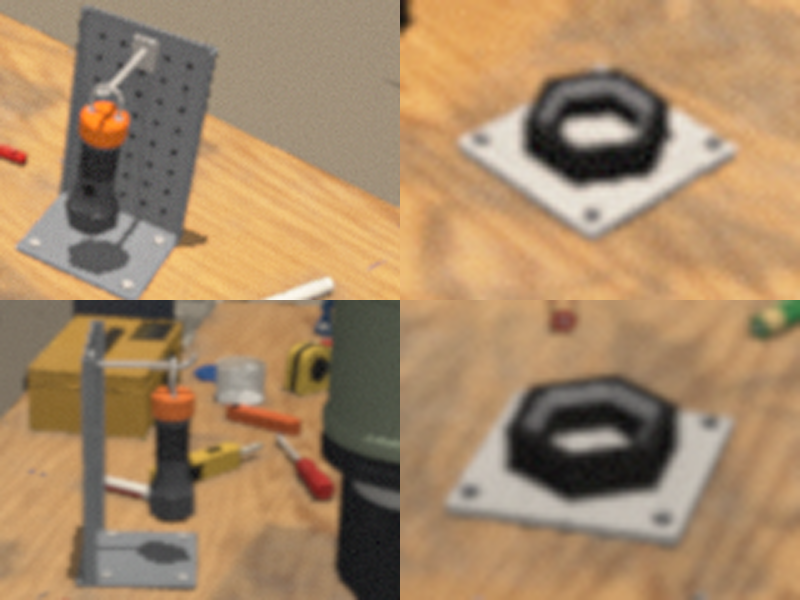

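```bash
python3 - <<'E'
from h import *
from scipy.optimize import least_squares
def fit(obs,x0):
    def f(p):
        c,s=np.cos(p[2]),np.sin(p[2]); o=[]
        for n,u,v,(x,y,z) in obs: o+=list(px(n,[p[0]+c*x-s*y,p[1]+s*x+c*y,z])-[u,v])
        return o
    r=least_squares(f,x0,loss='soft_l1'); print(np.round(r.x,4),np.degrees(r.x[2]).round(1),np.round(r.fun,1)); return r.x
S,D='scene0','side0'
for n,u,v in [(S,401.8,338.8),(S,449,358.8),(D,356.6,246.6),(D,357,229.9),(S,312.4,284),(S,368,286),(S,340.4,303.4),(D,346.6,282),(D,336,306.6),(D,289.2,300.4)]: print(n,u,v,onz(n,u,v,.004).round(3))
print('cap',tri((S,437,289.6),(D,348.5,185.4)))
print('torch bottom',tri((S,395+92/2.5,240+218/2.5),(D,290+172/2.941,150+206/2.941)))
print('collar',tri((S,301+197/5,256+100/5),(D,280+191/5,258+110/5)))
E
```

```text
scene0 401.8 338.8 [ 0.478 -0.12   0.004]
scene0 449 358.8 [ 0.506 -0.242  0.004]
side0 356.6 246.6 [ 0.479 -0.118  0.004]
side0 357 229.9 [ 0.5   -0.235  0.004]
scene0 312.4 284 [0.469 0.207 0.004]
scene0 368 286 [0.578 0.087 0.004]
scene0 340.4 303.4 [0.466 0.086 0.004]
side0 346.6 282 [0.466 0.091 0.004]
side0 336 306.6 [0.467 0.21  0.004]
side0 289.2 300.4 [0.582 0.209 0.004]
cap (array([ 0.51738783, -0.1765438 ,  0.1687802 ]), [0.5361925439812031, 0.5361925439812417])
torch bottom (array([ 0.51524076, -0.17876096,  0.05832807]), [1.0091138074025834, 1.0091138074025137])
collar (array([0.52570316, 0.14805553, 0.03417648]), [0.7087250987866445, 0.7087250987869058])
```

The crop confirms it: a steel plate with the black hexagonal collar, and the torch with the orange cap hanging by its loop. The stand is at about (0.524, 0.148) with yaw near -1°. The hanger yaw is about 11.5° and the cap axis about (0.517, -0.177), with mid-height at 0.169. I'll move over the stand for a wrist view.

```bash
python3 -m crank '{"travel":[[3,-4,4],[7,-8,6],[10,-12,8],[13,-16,8],[14,-20,8]],"turn":[[0,0,7],[0,0,14],[0,0,21],[0,0,28],[0,0,35]],"gripper":[0,0,0,0,0]}' 60; python3 -m crank '{"travel":[[3,-4,0],[6,-8,0],[9,-13,0],[13,-19,0],[13,-22,0]],"turn":[[0,0,0],[0,0,0],[0,0,0],[0,0,0],[0,0,0]],"gripper":[0,0,0,0,0]}'; python3 -m crank '{"travel":[[0,0,0],[0,0,0],[0,0,0],[0,0,0],[0,0,0]],"turn":[[0,0,0],[0,0,0],[0,0,0],[0,0,0],[0,0,0]],"gripper":[0,0,0,0,0]}'
python3 -c "
from h import *
s=bot.observe();print(s['position'],np.degrees(s['tool_rot']),s['qpos'])
snap('wrist','w1')"
```

```text
clock: 0.65
position: [0.3904, 0.3836, 0.3111]
tool_rot: [3.141, 0.001, -2.946]
force: [0.9, -0.3, -0.4]
grip_width: 0.0856
finger_force: 0.0
clock: 1.15
position: [0.5177, 0.1708, 0.3102]
tool_rot: [-3.142, 0.0, -2.951]
force: [0.5, 0.6, -0.2]
grip_width: 0.0855
finger_force: 0.0
clock: 1.65
position: [0.5161, 0.1734, 0.3104]
tool_rot: [3.142, -0.0, -2.949]
force: [0.6, 0.2, -0.4]
grip_width: 0.0854
finger_force: 0.0
[0.51610194 0.17341903 0.31042859] [ 1.79995434e+02 -6.48421250e-03 -1.68963439e+02] [-0.42631616  0.31442035 -0.00862975  1.71343596  0.00285756  1.11383969
  1.32763674]
```

View pics/w1.png

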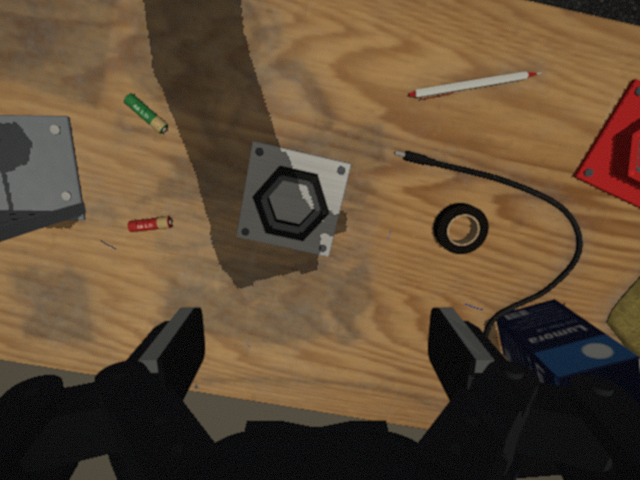

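The wrist view shows the stand plate with corners at about (256,142), (350,163), (328,256) and (237,236), and the collar centred at about (291,203). The tape, cells, and red stand lie clear of it. Computing the stand pose, then moving above the hanger.

```bash
python3 - <<'E'
from h import *
P=np.array([onz('w1',u,v,.006)[:2] for u,v in[(256,142),(350,163),(328,256),(237,236)]]);print(P.round(4),P.mean(0))
d=np.roll(P,-1,0)-P;print(np.degrees(np.arctan2(d[:,1],d[:,0])),np.linalg.norm(d,axis=1))
V=np.array([onz('w1',u,v,.032)[:2] for u,v in[(279,166),(316,172),(328,206),(302,239),(264,233),(254,199)]]);print(V.mean(0));r=V-V.mean(0)
print(np.degrees(np.arctan2(r[:,1],r[:,0])),np.linalg.norm(r,axis=1))
E
python3 -m crank '{"travel":[[0,-5,0],[0,-10,0],[0,-15,0],[0,-20,0],[-2,-24,0]],"turn":[[0,0,0],[0,0,0],[0,0,0],[0,0,0],[0,0,0]],"gripper":[0,0,0,0,0]}'
python3 -m crank '{"travel":[[0,-4,0],[-2,-8,0],[-2,-9,0],[-2,-9,0],[-2,-9,0]],"turn":[[0,0,0],[0,0,0],[0,0,0],[0,0,0],[0,0,0]],"gripper":[0,0,0,0,0]}'
python3 -c "
from h import *
s=bot.observe();print(s['position'],np.degrees(s['tool_rot']),s['qpos'])
snap('wrist','w2')"
```

```text
[[0.4665 0.0953]
 [0.4689 0.2054]
 [0.5843 0.2031]
 [0.5804 0.089 ]] [0.5250271  0.14819249]
[ 88.76966471  -1.16275881 -91.9438651  176.83387971] [0.1101142  0.11546435 0.11411374 0.11410832]
[0.52330299 0.14676085]
[-152.91722892  151.2084782    96.51653109   27.75207721  -30.75758434
  -85.39092817] [0.04242634 0.04469826 0.04225188 0.04358117 0.04641841 0.04087783]
clock: 2.2
position: [0.497, -0.0699, 0.3103]
tool_rot: [-3.141, 0.0, -2.951]
force: [0.9, 0.3, 0.3]
grip_width: 0.0853
finger_force: 0.0
clock: 2.7
position: [0.4769, -0.1563, 0.3104]
tool_rot: [3.141, 0.0, -2.949]
force: [-0.3, 1.3, 0.2]
grip_width: 0.0858
finger_force: 0.0
[ 0.47691788 -0.15631344  0.31043788] [ 1.79978419e+02  1.18311159e-02 -1.68987440e+02] [ 0.06926477  0.24146553  0.15868896  1.82201694 -0.04331161  1.0813822
  2.00679509]
```

View pics/w2.png

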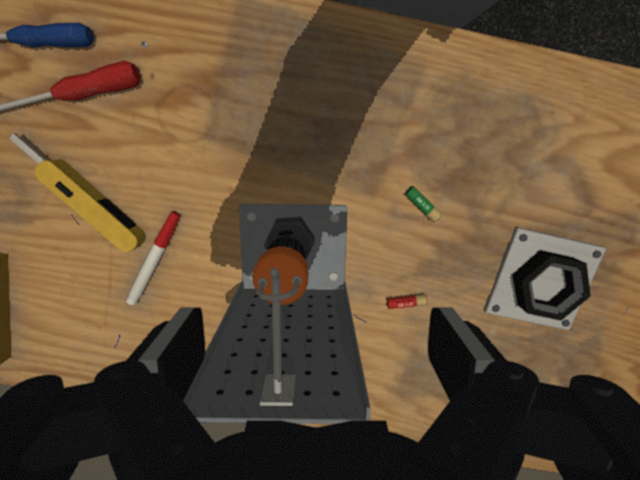

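The wrist camera sees the hanger foot's front edge at (240,205) to (347,205). The cap is at about (280,276), the hook runs from (275,272) to (278,390), and the loop is near (280,290). Enlarging the loop and head to get the torch's yaw.

```bash
python3 - <<'E'
from h import *
crop('w2','m2',230,200,330,310,5.4)
P=np.array([onz('w2',u,v,.006)[:2] for u,v in[(516,228),(606,248),(572,330),(486,311)]]);print(P.mean(0))
d=np.roll(P,-1,0)-P;print(np.degrees(np.arctan2(d[:,1],d[:,0])),np.linalg.norm(d,axis=1))
a,b=onz('w2',240,205,.004),onz('w2',347,205,.004);print(a,b,np.degrees(np.arctan2(*(a-b)[1::-1])))
print('hook',onz('w2',275,272,.220),onz('w2',278,385,.213))
im=cv2.imread('pics/w2.png');hsv=cv2.cvtColor(im,cv2.COLOR_BGR2HSV)
m=cv2.inRange(hsv,(3,150,60),(16,255,255));m[:240]=0;m[312:]=0;m[:,:245]=0;m[:,315:]=0
c=max(cv2.findContours(m,0,2)[0],key=cv2.contourArea);print(cv2.minEnclosingCircle(c),cv2.contourArea(c),cv2.boundingRect(c))
(u,v),r=cv2.minEnclosingCircle(c)
print('cap',onz('w2',u,v,.182), onz('w2',u,v,.172))
E
```

```text
[0.5250174  0.14904739]
[ 88.55348686   0.57724158 -92.24576612 179.44933235] [0.11760609 0.11447401 0.11989754 0.11274392]
[ 0.50311176 -0.24263662  0.004     ] [ 0.47866242 -0.11693708  0.004     ] -78.99304779140907
hook [ 0.49644952 -0.17903951  0.22      ] [ 0.58626818 -0.16280583  0.213     ]
((281.1532897949219, 275.08758544921875), 29.167287826538086) 1627.5 (253, 246, 55, 59)
cap [ 0.51259763 -0.17556632  0.182     ] [ 0.51649059 -0.17578476  0.172     ]
```

View pics/m2.png

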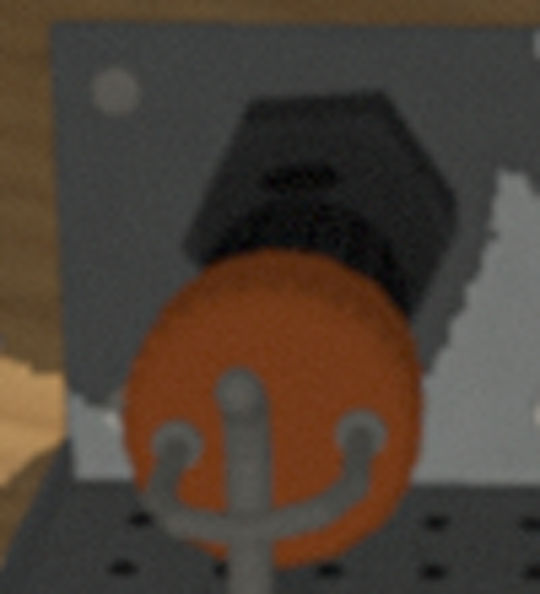

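```bash
python3 - <<'E'
from h import *
def ang(a,b,za):
    p=[onz('w2',230+u/5.4,200+v/5.4,za) for u,v in(a,b)];d=p[1]-p[0];print(p,np.degrees(np.arctan2(-d[0],d[1])),np.linalg.norm(d))
ang((175,442),(362,433),.187)
ang((250,105),(382,93),.082)
ang((185,247),(457,205),.082)
a=tri(('w2',230+250/5.4,200+105/5.4),('scene0',0,0)) if 0 else 0
# loop top inside vs hook
ang((60,25),(540,27),.004)
E
```

```text
[array([ 0.51868067, -0.18838728,  0.187     ]), array([ 0.51240294, -0.1630734 ,  0.187     ])] 13.928092952232522 0.026080683095704396
[array([ 0.49398452, -0.19236457,  0.082     ]), array([ 0.48709391, -0.16879037,  0.082     ])] 16.293347191314705 0.024560609713820812
[array([ 0.52335334, -0.19995583,  0.082     ]), array([ 0.50549459, -0.15110379,  0.082     ])] 20.08079902361699 0.05201400663519309
[array([ 0.50241399, -0.24139353,  0.004     ]), array([ 0.4825488 , -0.13691782,  0.004     ])] 10.765806989793893 0.10634753493771637
```

The torch yaw comes out near 15.5°, with the cap axis at (0.516, -0.176). I'll centre over it and descend so the fingers straddle the hook.

```bash
Z='[0,0,0]'; python3 -m crank '{"travel":[[2,-1,0],[4,-2,0],[4,-2,0],[4,-2,-2],[4,-2,-4]],"turn":[[0,0,0],[0,0,0],[0,0,2],[0,0,2],[0,0,2]],"gripper":[0,0,0,0,0]}' 60 
python3 -m crank '{"travel":[[0,0,-2],[0,0,-4],[0,0,-6],[0,0,-7.5],[0,0,-8.5]],"turn":[[0,0,0],[0,0,0],[0,0,0],[0,0,0],[0,0,0]],"gripper":[0,0,0,0,0]}'
python3 -m crank '{"travel":[[0,0,-1],[0,0,-2],[0,0,-2.7],[0,0,-3.2],[0,0,-3.2]],"turn":[[0,0,0],[0,0,0],[0,0,0],[0,0,0],[0,0,0]],"gripper":[0,0,0,0,0]}'
python3 - <<'E'
from h import *
snap('side','s1');snap('scene','c1');snap('wrist','w3')
a=cv2.imread('pics/side0.png')
r=lambda n,x,y,w,h:cv2.resize(cv2.imread('pics/'+n+'.png')[y:y+h,x:x+w],(400,300),interpolation=cv2.INTER_CUBIC)
cv2.imwrite('pics/m3.png',np.vstack([np.hstack([r('s1',290,150,120,90),r('c1',385,235,120,90)]),np.hstack([r('w3',160,180,320,240),r('w3',0,0,640,480)])]))
E
```

```text
clock: 3.25
position: [0.5173, -0.1759, 0.27]
tool_rot: [3.142, 0.001, -2.913]
force: [0.5, -0.7, -0.4]
grip_width: 0.0854
finger_force: 0.0
clock: 3.75
position: [0.5166, -0.1759, 0.1843]
tool_rot: [3.141, -0.001, -2.914]
force: [0.2, -0.5, 0.4]
grip_width: 0.0852
finger_force: 0.0
clock: 4.25
position: [0.5163, -0.1774, 0.153]
tool_rot: [3.141, -0.001, -2.916]
force: [0.4, 0.2, 0.1]
grip_width: 0.0854
finger_force: 0.0
```

View pics/m3.png

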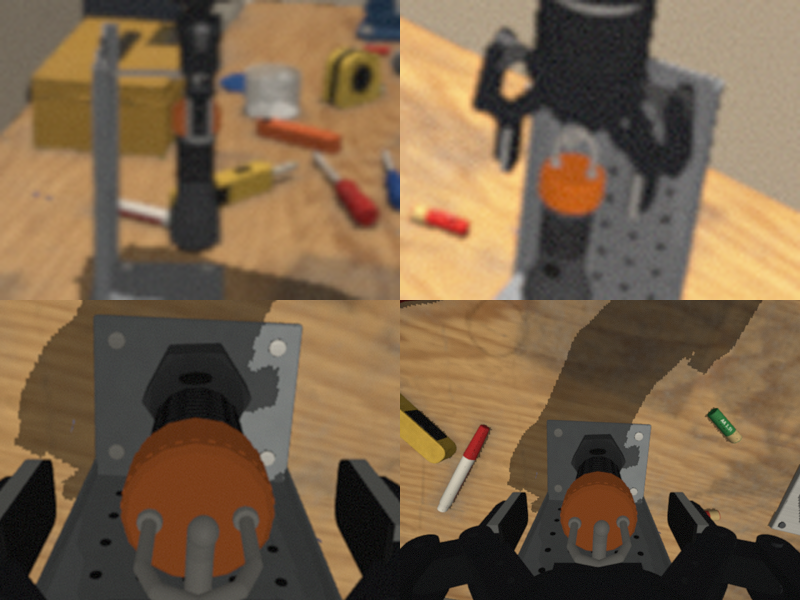

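The fingers straddle the cap (side crop 197,120; wrist crop 197,495) with the hook between them and the cap centred. Closing now.

```bash
python3 -m crank '{"travel":[[0,0,0],[0,0,0],[0,0,0],[0,0,0],[0,0,0]],"turn":[[0,0,0],[0,0,0],[0,0,0],[0,0,0],[0,0,0]],"gripper":[0.3,0.5,0.7,0.9,1]}' 80; python3 -m crank '{"travel":[[0,0,0],[0,0,0],[0,0,0],[0,0,0],[0,0,0]],"turn":[[0,0,0],[0,0,0],[0,0,0],[0,0,0],[0,0,0]],"gripper":[1,1,1,1,1]}'
```

```text
clock: 4.9
position: [0.5167, -0.1777, 0.1539]
tool_rot: [-3.141, 0.001, -2.916]
force: [-0.7, -0.6, 5.1]
grip_width: 0.041
finger_force: 79.9
clock: 5.4
position: [0.5167, -0.1777, 0.1539]
tool_rot: [-3.141, 0.001, -2.916]
force: [-0.7, -1.3, 4.8]
grip_width: 0.0407
finger_force: 79.9
```

```bash
python3 -m crank '{"travel":[[0,0,0.4],[0,0,0.8],[0,0,1.2],[0,0,1.5],[0,0,1.5]],"turn":[[0,0,0],[0,0,0],[0,0,0],[0,0,0],[0,0,0]],"gripper":[1,1,1,1,1]}'; python3 -m crank '{"travel":[[-1,-0.2,0],[-2,-0.4,0],[-3,-0.6,0],[-4,-0.8,0],[-5,-1,0]],"turn":[[0,0,0],[0,0,0],[0,0,0],[0,0,0],[0,0,0]],"gripper":[1,1,1,1,1]}'
```

```text
clock: 5.9
position: [0.5166, -0.1775, 0.1689]
tool_rot: [-3.141, 0.001, -2.916]
force: [0.8, 0.4, -3.3]
grip_width: 0.0408
finger_force: 80.9
clock: 6.4
position: [0.4654, -0.1878, 0.1685]
tool_rot: [-3.142, -0.0, -2.916]
force: [0.3, 0.4, -3.1]
grip_width: 0.041
finger_force: 81.0
```

```bash
python3 -m crank '{"travel":[[-1,-0.2,0],[-2,-0.4,0],[-2,0,1],[-2,0,1],[-2,1,2]],"turn":[[0,0,0],[0,0,0],[0,0,0],[0,0,0],[0,0,0]],"gripper":[1,1,1,1,1]}'; python3 -m crank '{"travel":[[1,3,0],[2,7,0],[3,11,0],[4,15,0],[5,19,0]],"turn":[[0,0,-8],[0,0,-16],[0,0,-24],[0,0,-32],[0,0,-40]],"gripper":[1,1,1,1,1]}'; python3 -m crank '{"travel":[[1,3,0],[2,7,0],[3,10,0],[3,13,0],[3,13,0]],"turn":[[0,0,-8],[0,0,-16],[0,0,-24],[0,0,-32],[0,0,-37]],"gripper":[1,1,1,1,1]}';python3 -m crank '{"travel":[[0,0,0],[0,0,0],[0,0,0],[0,0,0],[0,0,0]],"turn":[[0,0,0],[0,0,0],[0,0,0],[0,0,0],[0,0,0]],"gripper":[1,1,1,1,1]}'
python3 - <<'E'
from h import *
s=bot.observe();print(s['position'],np.degrees(s['tool_rot']),s['qpos'])
snap('side','s2');snap('scene','c2');snap('wrist','w4')
r=lambda n,x,y,w,h:cv2.resize(cv2.imread('pics/'+n+'.png')[y:y+h,x:x+w],(400,300),interpolation=cv2.INTER_CUBIC)
cv2.imwrite('pics/m4.png',np.vstack([np.hstack([r('s2',240,170,160,120+0),r('c2',270,195,160,120)]),np.hstack([r('w4',160,180,320,240),r('w4',0,0,640,480)])]))
E
```

```text
clock: 6.9
position: [0.4464, -0.1777, 0.1885]
tool_rot: [-3.141, -0.001, -2.917]
force: [-0.4, 0.4, -3.2]
grip_width: 0.0406
finger_force: 81.4
clock: 7.4
position: [0.4967, 0.0152, 0.1891]
tool_rot: [3.141, 0.0, 2.664]
force: [1.0, 0.6, -2.7]
grip_width: 0.0408
finger_force: 81.5
clock: 7.9
position: [0.5259, 0.1483, 0.1886]
tool_rot: [3.141, -0.002, 2.024]
force: [0.6, -1.1, -3.0]
grip_width: 0.0404
finger_force: 81.5
clock: 8.4
position: [0.5265, 0.1421, 0.1886]
tool_rot: [3.142, -0.0, 2.024]
force: [0.1, -0.5, -2.6]
grip_width: 0.0406
finger_force: 81.5
[0.52649338 0.14206174 0.1886029 ] [ 1.79994892e+02 -8.19558948e-03  1.15940145e+02] [-0.66772759  0.47922697  0.40520795  1.87099277 -0.24673188  0.8403123
  0.3151899 ]
```

View pics/m4.png

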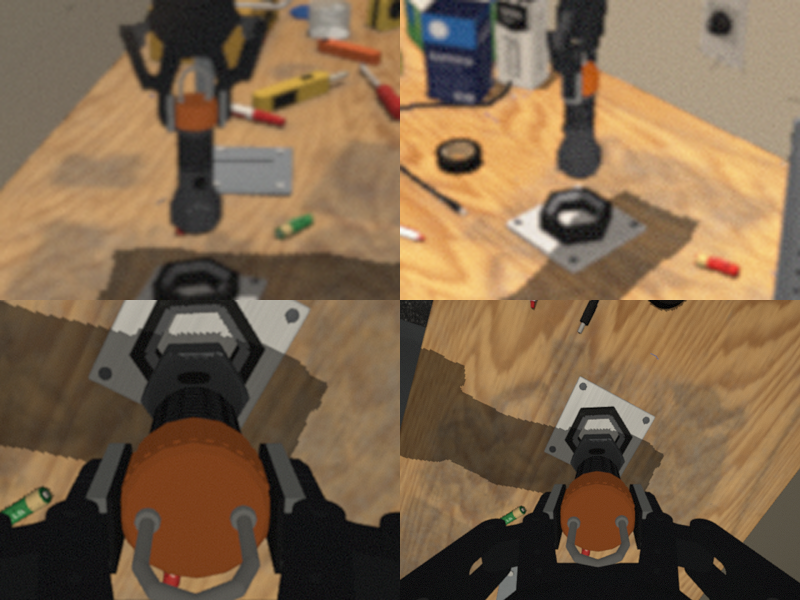

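The torch hangs upright below the grip (side crop cap 197,115, head 196,210). In the wrist view its hexagon edge looks parallel to the collar's. Measuring the offset.

```bash
python3 - <<'E'
from h import *
print('head bottom-ish',tri(('side','%s',0)) if 0 else tri(('s2',240+196*.4,170+210*.4),('c2',270+179*.4,195+158*.4)))
print('collar c',tri(('s2',240+196*.4,170+274*.4),('c2',270+175*.4,195+214*.4)), px('s2',[.525,.1485,.032]),px('c2',[.525,.1485,.032]))
def ang(a,b,z):
    p=[onz('w4',160+u*.8,180+(v-300)*.8,z) for u,v in(a,b)];d=p[1]-p[0];print(np.degrees(np.arctan2(d[1],d[0])),np.linalg.norm(d))
crop('w4','m5',240,170,380,270,5.7)
E
```

```text
head bottom-ish (array([0.52511079, 0.14127784, 0.10097876]), [0.7933922942310833, 0.7933922942309418])
collar c (array([0.52278953, 0.14155593, 0.02777671]), [4.794708945269684, 4.79470894526963]) [318.23228043 280.69581945] [339.95647134 276.83008511]
```

View pics/m5.png

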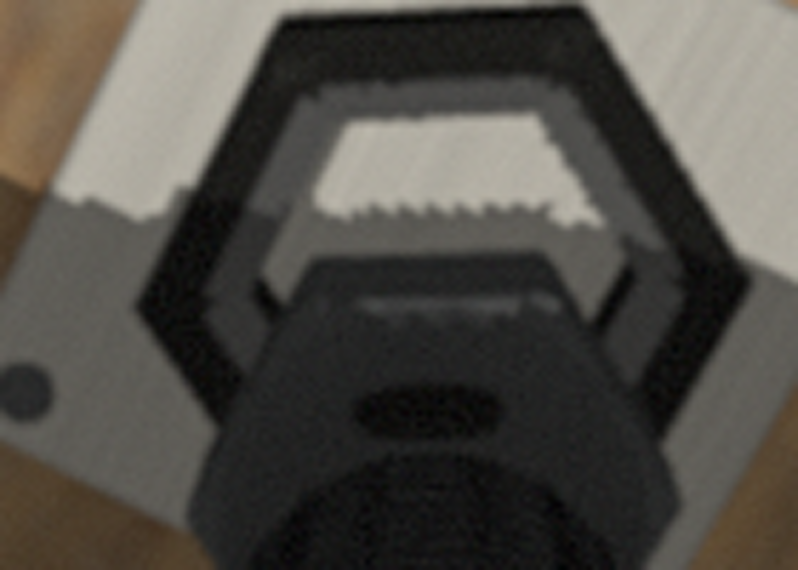

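```bash
python3 - <<'E'
from h import *
w=lambda u,v,z:onz('w4',240+u/5.7,170+v/5.7,z)[:2].round(4)
print('stand',w(444,295,.032),'outer edge ends',w(280,18,.032),w(582,8,.032))
a,b,c,d=w(140,305,.032),w(748,285,.032),w(280,18,.032),w(582,8,.032);m=(a+b)/2;print(m,np.linalg.norm(a-b),(c+d)/2-m)
for z in(.115,.118):
  a,b=w(190,515,z),w(680,490,z);print('torch',(a+b)/2,np.linalg.norm(a-b))
print(np.round(bot.observe()['position'],4))
E
```

```text
stand [0.5258 0.1469] outer edge ends [0.4887 0.1719] [0.5252 0.1911]
[0.5258  0.14685] 0.08620052204018251 [-0.01885  0.03465]
torch [0.52625 0.1428 ] 0.051565589301393544
torch [0.52585 0.1437 ] 0.05084692714412543
[0.5265 0.1423 0.1885]
```

```bash
python3 -m crank '{"travel":[[-0.05,0.5,0],[-0.05,0.5,0],[-0.05,0.5,-1.5],[-0.05,0.5,-3],[-0.05,0.5,-4.5]],"turn":[[0,0,0],[0,0,0],[0,0,0],[0,0,0],[0,0,0]],"gripper":[1,1,1,1,1]}'; python3 -m crank '{"travel":[[0,0,-0.3],[0,0,-0.6],[0,0,-0.9],[0,0,-1.2],[0,0,-1.5]],"turn":[[0,0,0],[0,0,0],[0,0,0],[0,0,0],[0,0,0]],"gripper":[1,1,1,1,1]}'
```

```text
clock: 9.05
position: [0.5259, 0.1477, 0.143]
tool_rot: [3.141, -0.0, 2.024]
force: [0.1, -0.6, -3.4]
grip_width: 0.0408
finger_force: 81.6
clock: 9.55
position: [0.5261, 0.1476, 0.1286]
tool_rot: [3.141, -0.0, 2.024]
force: [-0.2, 0.3, -3.1]
grip_width: 0.0409
finger_force: 81.5
```

```bash
python3 -m crank '{"travel":[[0,0,-0.3],[0,0,-0.6],[0,0,-0.8],[0,0,-1.0],[0,0,-1.2]],"turn":[[0,0,0],[0,0,0],[0,0,0],[0,0,0],[0,0,0]],"gripper":[1,1,1,1,1]}'; python3 -m crank '{"travel":[[0,0,-0.2],[0,0,-0.3],[0,0,-0.5],[0,0,-0.6],[0,0,-0.7]],"turn":[[0,0,0],[0,0,0],[0,0,0],[0,0,0],[0,0,0]],"gripper":[1,1,1,1,1]}'
```

```text
clock: 10.05
position: [0.526, 0.1475, 0.1163]
tool_rot: [3.142, 0.0, 2.024]
force: [0.2, 0.5, -2.7]
grip_width: 0.0409
finger_force: 81.5
clock: 10.55
position: [0.5266, 0.1477, 0.1102]
tool_rot: [3.14, -0.0, 2.024]
force: [-2.7, -0.2, 21.9]
grip_width: 0.0406
finger_force: 84.0
```

The torch is seated: contact at TCP z 0.110, as expected. Unscrewing with a firmer grip and rising with the thread.

```bash
python3 -m crank '{"travel":[[0,0,0],[0,0,0],[0,0,0],[0,0,0.02],[0,0,0.04]],"turn":[[0,0,0],[0,0,0],[0,0,4],[0,0,9],[0,0,15]],"gripper":[1,1,1,1,1]}' 120; python3 -m crank '{"travel":[[0,0,0.02],[0,0,0.04],[0,0,0.06],[0,0,0.08],[0,0,0.1]],"turn":[[0,0,5],[0,0,10],[0,0,15],[0,0,20],[0,0,25]],"gripper":[1,1,1,1,1]}'; python3 -c "
from h import *
s=bot.observe();print(s['moment'],np.degrees(s['tool_rot']))"
```

```text
clock: 11.05
position: [0.5269, 0.1477, 0.111]
tool_rot: [3.139, 0.001, 2.289]
force: [-1.9, -0.9, 17.5]
grip_width: 0.04
finger_force: 118.7
clock: 11.55
position: [0.5269, 0.1476, 0.1119]
tool_rot: [3.14, 0.002, 2.725]
force: [-1.5, -1.1, 14.9]
grip_width: 0.0403
finger_force: 119.0
[-0.20280016  0.24299002 -0.08985662] [1.79913421e+02 9.33967687e-02 1.56127032e+02]
```

```bash
python3 -m crank '{"travel":[[0,0,0.02],[0,0,0.04],[0,0,0.06],[0,0,0.08],[0,0,0.1]],"turn":[[0,0,5],[0,0,10],[0,0,15],[0,0,20],[0,0,25]],"gripper":[1,1,1,1,1]}'; python3 -m crank '{"travel":[[0,0,0.02],[0,0,0.02],[0,0,0.02],[0,0,0.02],[0,0,0.02]],"turn":[[0,0,5],[0,0,10],[0,0,15],[0,0,19],[0,0,19]],"gripper":[1,1,1,1,1]}'; python3 -c "
from h import *
s=bot.observe();print(s['moment'],np.degrees(s['tool_rot']))
snap('side','s3')
snap('scene','c3');snap('wrist','w5')
r=lambda n,x,y,w,h:cv2.resize(cv2.imread('pics/'+n+'.png')[y:y+h,x:x+w],(400,300),interpolation=cv2.INTER_CUBIC)
cv2.imwrite('pics/m6.png',np.vstack([np.hstack([r('s3',260,190,120,90),r('c3',280,215,120,90)]),np.hstack([r('w5',160,180,320,240),r('w5',0,0,640,480)])]))
"
```

```text
clock: 12.05
position: [0.5268, 0.1476, 0.1129]
tool_rot: [3.141, 0.002, -3.122]
force: [-1.8, -0.8, 14.3]
grip_width: 0.0397
finger_force: 119.1
clock: 12.55
position: [0.5268, 0.1476, 0.1131]
tool_rot: [3.142, 0.002, -2.791]
force: [-1.3, -0.3, 14.6]
grip_width: 0.0398
finger_force: 119.0
[-0.18785367  0.31833658  0.00749425] [ 1.79997782e+02  1.17768106e-01 -1.59921481e+02]
```

View pics/m6.png

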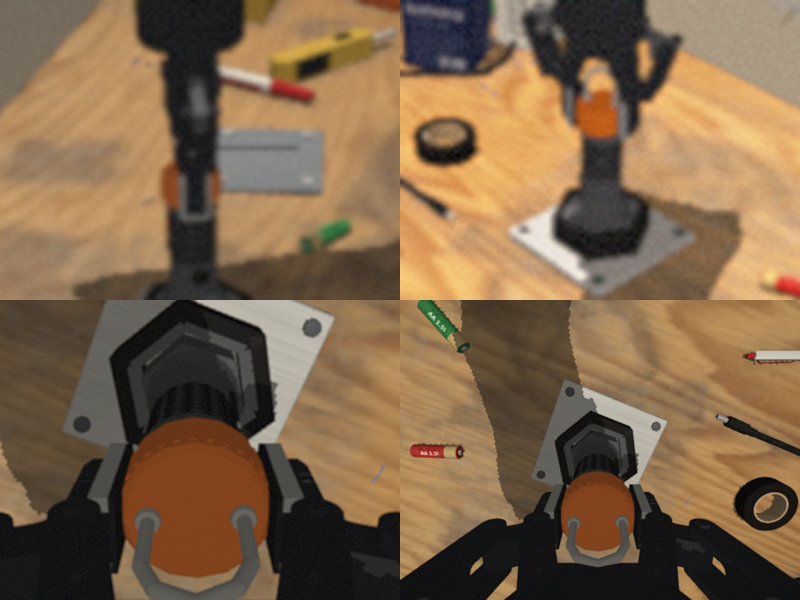

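The cap turned with the gripper: the loop sits in the same place in the wrist view (crop 195,520), after an 84° turn. The torch stayed seated in the collar. Lifting gently.

```bash
python3 -m crank '{"travel":[[0,0,0.1],[0,0,0.2],[0,0,0.4],[0,0,0.6],[0,0,0.6]],"turn":[[0,0,0],[0,0,0],[0,0,0],[0,0,0],[0,0,0]],"gripper":[1,1,1,1,1]}'
```

```text
clock: 13.2
position: [0.5261, 0.1475, 0.1183]
tool_rot: [-3.142, 0.0, -2.793]
force: [0.7, -0.3, 0.4]
grip_width: 0.0398
finger_force: 120.7
```

```bash
python3 -m crank '{"travel":[[0,0,0.5],[0,0,1],[0,0,1.5],[0,0,2],[0,0,2.5]],"turn":[[0,0,0],[0,0,0],[0,0,0],[0,0,0],[0,0,0]],"gripper":[1,1,1,1,1]}'; python3 -m crank '{"travel":[[0,0,0],[0,0,0],[0,0,0],[0,0,0],[0,0,0]],"turn":[[0,0,0],[0,0,0],[0,0,0],[0,0,0],[0,0,0]],"gripper":[1,1,1,1,1]}'; python3 -c "
from h import *
snap('side','s4')
snap('scene','c4');snap('wrist','w6')
r=lambda n,x,y,w,h:cv2.resize(cv2.imread('pics/'+n+'.png')[y:y+h,x:x+w],(400,300),interpolation=cv2.INTER_CUBIC)
cv2.imwrite('pics/m7.png',np.vstack([np.hstack([r('s4',260,200,120,90),r('c4',280,205,120,90)]),np.hstack([r('w6',160,180,320,240),r('w6',0,0,640,480)])]))
"
```

```text
clock: 13.7
position: [0.526, 0.1475, 0.1436]
tool_rot: [3.142, 0.0, -2.794]
force: [-0.3, -0.1, -0.1]
grip_width: 0.0403
finger_force: 120.8
clock: 14.2
position: [0.5259, 0.1475, 0.1429]
tool_rot: [-3.142, -0.0, -2.793]
force: [-0.5, 0.2, 0.2]
grip_width: 0.0401
finger_force: 120.8
```

View pics/m7.png

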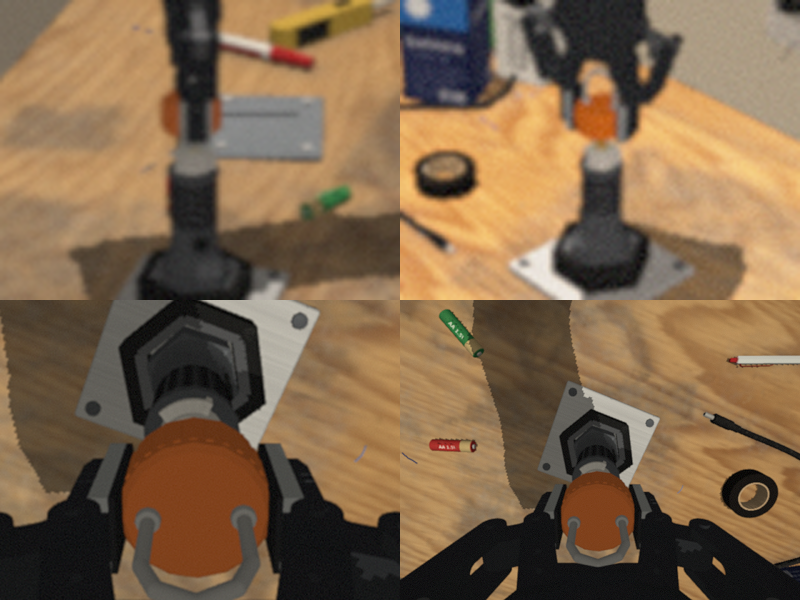

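The cap is held level about 2 cm above the bare neck (scene crop: cap 598,115, neck top 602,150). The torch stands home, and the cells and tape are undisturbed. Handing in.

```bash
python3 -c "
from workcell import bot
print(bot.job_done())"
```

```text
the job is handed in; nothing more can be done
None
```

The job is handed in: the cap is unscrewed and held level about 2 cm above the torch, which stands home in the steel stand with the cells and tape untouched; hand-in gave no verdict.

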